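# Zero the torsion balance under the weighing bottle

### The job

Two identical torsion balances stand on the bench. On the one whose pan carries the stoppered glass weighing bottle, turn the black knob until its red pointer stands at the red zero mark of the dial, then let go of it. Leave the bottle where it stands on its pan, and leave the knob of the other balance (with the flat glass dish) as it is set.

Things in the scene. Friction and masses are not known exactly. Their poses are not given: they have to be found in the camera images.
- balance_knob (a joint): Turn of the knob on the balance with the weighing bottle, rad: 0 with its pointer at the red zero mark, growing counter-clockwise seen from above; starts 0.6 to 1.3, stays where left, friction about 0.04 N m, stops at -2 and 2. Dial: a black tick each 10 degrees, the wide red zero mark on the balance's long side that faces the robot (balances stand turned by up to 26 degrees).
- balance_knob_grip (a point): Grip point of that knob, on its vertical axis, 90 mm above the worktop, in its black grip bar: 42 mm long, 14 thick, from 14 above this point to 20 below, where it stands on a turning disc 42 across; the fixed dial, 79 across, lies 28 below this point. Axes turn with the knob: x along the bar, pointer at its -x end; y across the 14 mm; z up.
- bottle_centre (a point): Centre of the loose glass weighing bottle, 35 mm in diameter, 65 high, upright on the steel pan (76 wide, top 56 mm above the worktop) of the balance to be zeroed. Pan centre is 102 mm from the knob's axis, to the left as seen from the robot. Each balance is a fixed white box 84 x 186 x 40 mm, pan at its left end, knob and dial at its right.
- spare_pointer (a point): Tip of the red pointer of the knob on the other, identical balance, 32 mm from that knob's axis. That balance carries a flat glass dish and is to be left as it is.

How it is judged:
At the end, for the whole second after the job is handed in: The pointer of the balance with the weighing bottle is at rest within 10 degrees (one division) of its zero mark; the bottle stands upright within 15 mm of where it stood; the other balance's pointer tip is within 6 mm of where it was (value of joint balance_knob between -0.175 and 0.175 rad and velocity of joint balance_knob between -0.05 and 0.05 rad/s and distance of bottle_centre from where it was at the start of the episode below 0.015 m and angle between bottle_centre's own z axis and vertical below 0.2 rad and distance of spare_pointer from where it was at the start of the episode below 0.006 m); the robot touches nothing.
It fails at once if the weighing bottle is pushed more than 20 mm or tipped (distance of bottle_centre from where it was at the start of the episode above 0.02 m or angle between bottle_centre's own z axis and vertical above 0.35 rad).
It fails at once if the other balance's knob is turned (its pointer tip moves more than 10 mm) (distance of spare_pointer from where it was at the start of the episode above 0.01 m).
It also fails if it takes over 29 s, if anything falls off the work surface, if the arm or the gripper's body presses on something with over 40 N, if the wrist force passes 120 N, or if a joint passes its speed limit or range.

### The arm

A 7-joint arm with a two-finger parallel gripper is mounted at the origin on a cart in front of the work surface, level with it; the furniture and walls round the work are solid. World frame = base frame: x ahead of the robot, y to its left, z up, the work surface at z = 0. Lengths are in m, angles in rad, forces in N, time in s.
With the tool pointing down it reaches from about 0.4 to 0.85 m from the base axis. Payload 10.4 kg.
Tool frame: the origin (TCP) lies at the very end of the fingers, on their centre line; the grasp point (between the pads) lies 19 mm behind it; z points along the fingers, y is the line along which they close (so a half turn about z gives the same grasp; the last joint's range is limited). The gripper opens to 85 mm and grips with 20 to 120 N. Pads are 22 mm wide; open, the fingers measure 114 mm over their backs; the gripper's body (76 mm by 85 mm) begins 54 mm behind the grasp point. The pads swing forward as they close: fully open they stand 13 mm farther back than shut.
Start: joints at [-1.287, 0.332, -0.065, 1.46, 0.022, 1.35, -0.088], TCP at [0.189, 0.596, 0.231] pointing down, gripper open.
Joint ranges: [-2.6, 2.6], [-0.5, 2.12], [-1.47, 1.34], [0.16, 2.42], [-1.27, 4.41], [0.06, 2.06], [-2.6, 2.6]. Speed limits (rad/s): [2.22, 2.22, 2.79, 2.79, 3.14, 3.14, 3.14].

### API

Orientations are given as a rotation vector (axis times angle).
In Python, from station import ctrl gives the robot as it stands.
- The arm moves only by the tool send_rows, never from a script. Its argument "motion" is a list of rows, each a list of 2 entries, a list of its own where there are three numbers: the shift along the tool's x, y, z in units of 0.25 m (1.0 is 0.25 m), then the turn, a rotation vector about the tool's x, y, z in units of 180 degrees (1.0 is 180 degrees). In form: [[[x, y, z], [wx, wy, wz]], ...]. A call has 1 to 12 rows; each row is the pose to reach, as a shift and turn from the pose commanded when the call began, along the tool's axes at that moment, turning the shorter way round; what a row does not reach only later rows make up. A row lasts 1/8 s, in which the tool goes at most 62.5 mm and 10.7 degrees, less where a joint would pass 70% of its speed; a pose out of reach is approached as far as the arm can. A call with a number of a shift or a turn outside -1 to 1 is refused whole. A call with a gripper value outside its range is refused whole. "grip" is the closure, from 0 (fully open) to 1 (shut), set as the call begins (left out, the last holds). The fingers move at their own pace and stop on an object; the grip force is fixed at half the most. Time passes only in rows, so rows that repeat a pose let the fingers close. It gives the time, the measured TCP pose, the force, the opening and the grip force at its end, in the units of the state.
- ctrl.read_state(): the state, without advancing time (a new reading comes with each control period).
- ctrl.get_image(name): name is "side" or "top" or "wrist"; returns a dict with "image" (480x640x3 uint8, red, green, blue), "fx", "fy", "cx", "cy" (pixels), "R" (3x3) and "t" (3): a world point X has camera coordinates R X + t; the wrist camera has in their place "mount" (4x4, takes a point from camera to tool coordinates, whose origin is the TCP and whose axes are the flange's). Camera axes: x right, y down, z forward; pixel columns grow to the right and rows downward; lengths in m; the calibration is good to about 2 mm. A picture is of the moment at which its call begins: read the wrist's pose just before it. There is no depth.
- ctrl.hand_in(): hands the job in; it is judged then, once.
The state is a dict: "t": time; "joint_pos": joint angles; "joint_vel": joint speeds; "joint_torque": joint torques, N m; "tool_pos": TCP position; "ee_rot": TCP orientation; "force": force on the tool from outside, world axes, zero at the start; "moment": the same for the moment, N m; "grip_width": finger opening in m; "gripper_force": force on a finger pad.
Only numpy, scipy, OpenCV 4.12 (cv2) and the standard library are available. Lean on these libraries where they do the work, as an engineer would, in place of code of your own. Each camera call takes 0.05 s, during which the arm holds its last target. There are 200 camera calls.

## Working session

There is one attempt and no reset: what is moved stays moved. The work goes in short steps, Python scripts to look and compute and a tool call to move; the robot and the scene stay as the last step left them, time stands still between calls to the robot, and variables do not carry over. Pictures are saved under pics/ and viewed, at most 10 in all, crops included, and the job is handed in when it is done.

Besides the shell and the picture viewer there is one more tool, called after "Call:" in YAML: its name, and indented under it one key for each argument. send_rows: Moves the arm, as the interface text tells. Shifts and turns lie within -1 to 1; 1 stands for 0.25 m of shift or 180 degrees of turn. Its arguments: {"type":"object","properties":{"motion":{"type":"array"},"grip":{"type":"number"}},"required":["motion"]}

```bash
mkdir -p pics; cat > h.py <<'E'
from station import ctrl
import numpy as np,cv2
from scipy.spatial.transform import Rotation as Ro
def ray(c,u,v,z):
    R=np.array(c["R"]);t=np.array(c["t"]);o=-R.T@t
    d=R.T@np.array([(u-c["cx"])/c["fx"],(v-c["cy"])/c["fy"],1]);return o+d*(z-o[2])/d[2]
def proj(c,X):
    p=np.array(c["R"])@X+c["t"];return p[0]/p[2]*c["fx"]+c["cx"],p[1]/p[2]*c["fy"]+c["cy"]
E
python3 - <<'E'
from h import *
s=ctrl.read_state();print(s["t"],s["tool_pos"],s["ee_rot"],s["joint_pos"])
for n in("top","side"):
    c=ctrl.get_image(n);cv2.imwrite(f"pics/{n}0.png",c["image"][:,:,::-1])
    print(n,c["fx"],-np.array(c["R"]).T@c["t"])
E
```

```text
0.0 [0.18864171 0.59543967 0.23048056] [-4.80039258e-01 -3.10453998e+00  2.32074365e-03] [-1.28659387  0.3328985  -0.06470688  1.46098062  0.02160211  1.34989515
 -0.08854634]
top 547.4805527385666 [0.36661156 0.29146471 0.95160055]
side 572.7166236210352 [0.49944982 1.09976659 0.49982973]
```

View pics/top0.png

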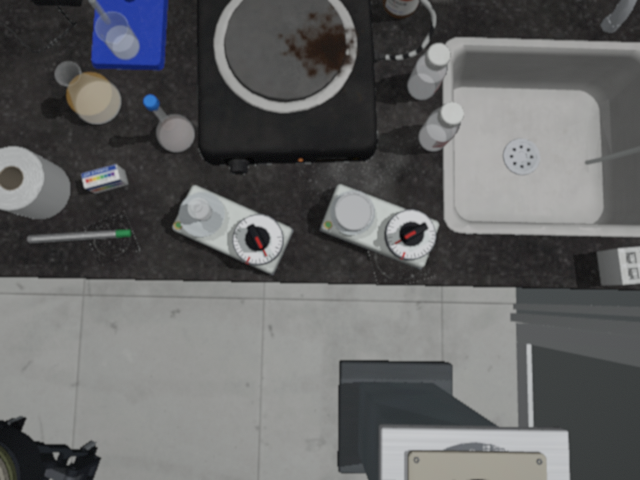

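View pics/side0.png

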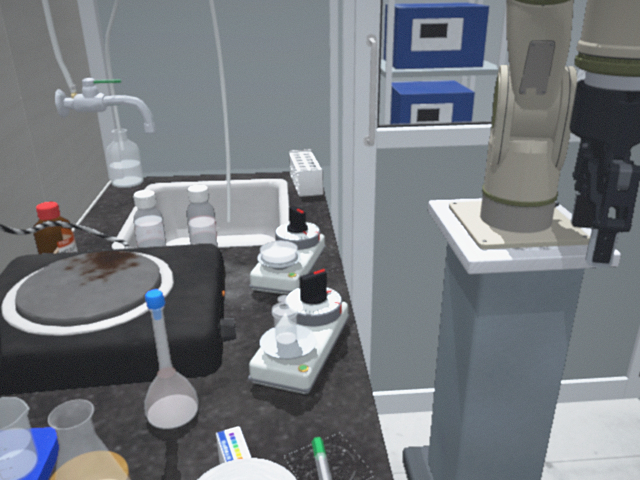

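The top view shows the weighing bottle at about (200,213) on the left balance, whose knob is at (258,240). The dish balance is on the right, with its knob at (411,234). Next I'll measure the target knob.

```bash
python3 - <<'E'
from h import *
c=ctrl.get_image("top");im=c["image"];a=im[195:285,165:305]
cv2.imwrite("pics/crop.png",cv2.resize(a,None,fx=5,fy=5,interpolation=cv2.INTER_CUBIC)[:,:,::-1])
h=cv2.cvtColor(im,cv2.COLOR_RGB2HSV)
red=cv2.inRange(h,(0,110,80),(8,255,255))|cv2.inRange(h,(172,110,80),(180,255,255))
n,l,st,ce=cv2.connectedComponentsWithStats(red)
for i in range(1,n):
    x,y=ce[i]
    if 165<x<445 and 190<y<285: print(st[i],ce[i],ray(c,x,y,.062),ray(c,x,y,.104))
b=cv2.inRange(h,(0,0,0),(180,255,60))
m=np.zeros_like(b);m[218:262,236:280]=b[218:262,236:280]
n,l,st,ce=cv2.connectedComponentsWithStats(m)
for i in range(1,n):
  if st[i][4]>15: print("blk",st[i],ce[i],ray(c,*ce[i],.09))
E
```

```text
[405 230  11   9  52] [409.86538462 234.19230769] [0.47291211 0.12226505 0.062     ] [0.46789343 0.13025334 0.104     ]
[255 236   8  13  56] [258.35714286 242.07142857] [0.45425475 0.37002937 0.062     ] [0.45011692 0.36632016 0.104     ]
[398 241   1   1   1] [398. 241.] [0.46122731 0.14177945 0.062     ] [0.45676029 0.14884642 0.104     ]
[263 249   3   6   6] [263.66666667 251.5       ] [0.43905133 0.36089931 0.062     ] [0.43563129 0.35762115 0.104     ]
[403 255   1   1   1] [403. 255.] [0.43841591 0.13351475 0.062     ] [0.43502587 0.14097191 0.104     ]
[248 259   1   1   1] [248. 259.] [0.42628489 0.38587046 0.062     ] [0.42346758 0.38141336 0.104     ]
[246 263   2   1   2] [246.5 263. ] [0.41974316 0.38806334 0.062     ] [0.4172347  0.38350271 0.104     ]
blk [246 225  23  26 377] [256.19893899 237.22015915] [0.45911465 0.37121524 0.09      ]
```

View pics/crop.png

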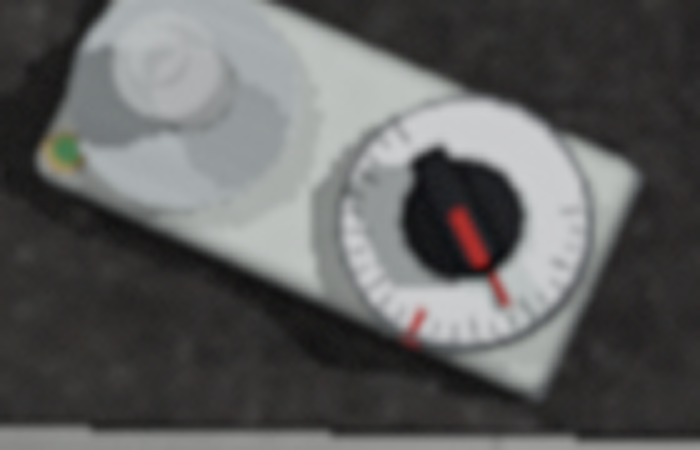

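```bash
cat >> h.py <<'E'
def tool(s,X,yaw):
    # yaw: world dir of tool y axis; gives units for send_rows
    R=Ro.from_rotvec(s["ee_rot"]);y=np.array([np.cos(yaw),np.sin(yaw),0]);z=np.array([0,0,-1.])
    T=Ro.from_matrix(np.c_[np.cross(y,z),y,z])
    return R.inv().apply(np.array(X)-s["tool_pos"])/.25,(R.inv()*T).as_rotvec()/np.pi
E
python3 - <<'E'
from h import *
c=ctrl.get_image("top");im=c["image"];C=lambda x,y:(165+(x+.5)/5-.5,195+(y+.5)/5-.5)
K=ray(c,*C(467,223),.062);Z=ray(c,*C(416,325),.062);P=ray(c,*C(506,303),.070)
e=[ray(c,*C(*p),.062) for p in((342,223),(593,223),(467,97),(467,350))]
print("dia",np.linalg.norm(e[0]-e[1]),np.linalg.norm(e[2]-e[3]))
r0=ray(c,*C(457,210),.104);r1=ray(c,*C(482,267),.104)
an=lambda d:np.degrees(np.arctan2(d[1],d[0]))
print(K,Z,P,np.linalg.norm(Z-K),np.linalg.norm(P-K),an(Z-K),an(P-K),an(r1-r0),r0,r1)
h=cv2.cvtColor(im,cv2.COLOR_RGB2GRAY)
s=ctrl.read_state();R=Ro.from_rotvec(s["ee_rot"]).as_matrix();print(R.round(2),an(R[:,1]))
for d in(90,-90):
  for z in(.2,.078):print(d,tool(s,[K[0],K[1],z],np.radians(an(P-K)+d)))
E
```

```text
dia 0.0816659070837539 0.08294814809642317
[0.45894306 0.37076774 0.062     ] [0.42530375 0.38615921 0.062     ] [0.43250435 0.35665345 0.07      ] 0.0369932556493206 0.03101964645610392 155.4138103049631 -151.904502085586 -154.64545302830905 [0.45857347 0.37026071 0.104     ] [0.44097797 0.36192285 0.104     ]
[[-0.95  0.3  -0.  ]
 [ 0.3   0.95 -0.  ]
 [-0.   -0.   -1.  ]] 72.42325399332805
90 (array([-1.3021991 , -0.53092861,  0.12378269]), array([-1.14861276e-04,  2.92342545e-04,  7.46265268e-01]))
90 (array([-1.30218994, -0.53055013,  0.61178254]), array([-1.14861276e-04,  2.92342545e-04,  7.46265268e-01]))
-90 (array([-1.3021991 , -0.53092861,  0.12378269]), array([-2.36042350e-04, -9.27409507e-05, -2.53734673e-01]))
-90 (array([-1.30218994, -0.53055013,  0.61178254]), array([-2.36042350e-04, -9.27409507e-05, -2.53734673e-01]))
```

Call:
send_rows:
  motion:
    - [[-0.2,-0.08,0],[0,0,-0.05]]
    - [[-0.4,-0.16,0],[0,0,-0.1]]
    - [[-0.6,-0.24,0],[0,0,-0.15]]
    - [[-0.8,-0.32,0.03],[0,0,-0.2]]
    - [[-1.0,-0.4,0.06],[0,0,-0.25]]
    - [[-1.0,-0.4,0.06],[0,0,-0.254]]
    - [[-1.0,-0.4,0.06],[0,0,-0.254]]
  grip: 0.4

```text
t: 1.08
tool_pos: [0.3965, 0.4253, 0.2162]
ee_rot: [0.762, -3.047, -0.001]
force: [-1.0, 0.7, -0.1]
grip_width: 0.0515
gripper_force: 0.0
```

```bash
python3 - <<'E'
from h import *
s=ctrl.read_state();print(s["t"],s["tool_pos"],s["ee_rot"],s["joint_pos"],s["grip_width"])
print(tool(s,[.459,.371,.2],np.radians(-152.5-90)))
E
```

```text
1.075 [0.39649089 0.42527323 0.21623681] [ 7.62004771e-01 -3.04731274e+00 -5.50736958e-04] [-0.88710491  0.24450319 -0.0136976   1.60335604  0.00287183  1.29390095
  1.15968205] 0.051458624699274355
(array([-0.11844819, -0.30925885,  0.06476631]), array([ 0.00014259, -0.00011313,  0.0032152 ]))
```

Call:
send_rows:
  motion:
    - [[-0.06,-0.16,0.03],[0,0,0]]
    - [[-0.118,-0.309,0.065],[0,0,0.003]]
    - [[-0.118,-0.309,0.065],[0,0,0.003]]
    - [[-0.118,-0.309,0.065],[0,0,0.003]]

```text
t: 1.58
tool_pos: [0.458, 0.3724, 0.2002]
ee_rot: [0.752, -3.05, -0.001]
force: [0.2, 1.0, 0.2]
grip_width: 0.0511
gripper_force: 0.0
```

```bash
python3 - <<'E'
from h import *
s=ctrl.read_state();print(s["t"],s["tool_pos"],s["ee_rot"])
w=ctrl.get_image("wrist");cv2.imwrite("pics/w.png",w["image"][:,:,::-1])
M=np.array(w["mount"]);R=Ro.from_rotvec(s["ee_rot"]).as_matrix();p=np.array(s["tool_pos"])
Rc=R@M[:3,:3];tc=R@M[:3,3]+p
c=dict(w,R=Rc.T,t=-Rc.T@tc)
np.savez("wc.npz",**{k:c[k] for k in("R","t","fx","fy","cx","cy")})
print(M.round(3));print([proj(c,np.array(X)) for X in([.459,.371,.104],[.459,.371,.062],[.425,.386,.062])])
E
```

```text
1.575 [0.45799976 0.37242525 0.20017613] [ 7.51772166e-01 -3.04993537e+00 -1.39696328e-03]
[[ 0.001 -0.951 -0.309  0.08 ]
 [ 1.     0.001 -0.     0.001]
 [ 0.001 -0.309  0.951 -0.144]
 [ 0.     0.     0.     1.   ]]
[(np.float64(316.92656599743003), np.float64(238.0571572921113)), (np.float64(317.421134277223), np.float64(220.9021418771178)), (np.float64(355.71138701442527), np.float64(191.56011969542428))]
```

View pics/w.png

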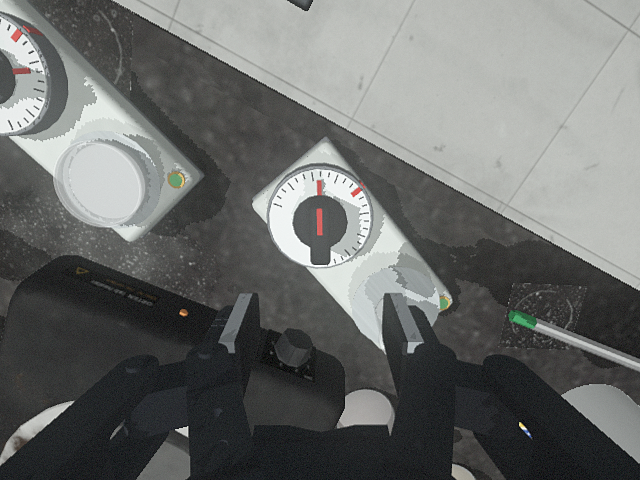

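The wrist view shows the bar upright in the picture at column 320, the dial centred near (318,216) and the zero mark at (358,188). I'll compare that with the top-view position.

```bash
python3 - <<'E'
from h import *
w=dict(np.load("wc.npz"));im=cv2.imread("pics/w.png")
h=cv2.cvtColor(im,cv2.COLOR_BGR2HSV);red=cv2.inRange(h,(0,110,80),(8,255,255))|cv2.inRange(h,(172,110,80),(180,255,255))
n,l,st,ce=cv2.connectedComponentsWithStats(red)
for i in range(1,n):
  if 250<ce[i][0]<400 and st[i][4]>15: print(st[i],ce[i],ray(w,*ce[i],.062),ray(w,*ce[i],.104))
print(ray(w,318.5,216,.062), [np.linalg.norm(ray(w,*a,.062)-ray(w,*b,.062)) for a,b in(((267,216),(370,216)),((318.5,164),(318.5,268)))])
s=ctrl.read_state()
E
```

```text
[317 181   5  14  47] [318.87234043 187.23404255] [0.43505987 0.35973493 0.062     ] [0.4278644  0.35616761 0.104     ]
[351 187  11  10  44] [355.90909091 191.43181818] [0.42484429 0.3860843  0.062     ] [0.41917031 0.37859253 0.104     ]
[317 208   6  27 132] [319.03030303 221.49242424] [0.45884069 0.37232845 0.062     ] [0.44810333 0.36688546 0.104     ]
[0.45511685 0.36991417 0.062     ] [np.float64(0.07972052929632559), np.float64(0.08345621524010809)]
```

```bash
python3 - <<'E'
from h import *
s=ctrl.read_state();print(s["tool_pos"])
print(tool(s,[.457,.3705,.078],np.radians(-152-90)))
E
```

```text
[0.45783715 0.37273243 0.20030659]
(array([ 0.0072068 , -0.00685587,  0.48921818]), array([ 3.32989433e-04,  5.65839935e-05, -1.40472910e-03]))
```

Call:
send_rows:
  motion:
    - [[0.007,-0.007,0.12],[0,0,0]]
    - [[0.007,-0.007,0.24],[0,0,0]]
    - [[0.007,-0.007,0.36],[0,0,0]]
    - [[0.007,-0.007,0.44],[0,0,0]]
    - [[0.007,-0.007,0.49],[0,0,0]]
    - [[0.007,-0.007,0.49],[0,0,0]]
    - [[0.007,-0.007,0.49],[0,0,0]]

```text
t: 2.5
tool_pos: [0.4588, 0.3692, 0.0786]
ee_rot: [-0.75, 3.05, 0.001]
force: [0.4, 0.7, 0.6]
grip_width: 0.0513
gripper_force: 0.0
```

Call:
send_rows:
  motion:
    - [[0,0,0],[0,0,0]]
    - [[0,0,0],[0,0,0]]
    - [[0,0,0],[0,0,0]]
    - [[0,0,0],[0,0,0]]
    - [[0,0,0],[0,0,0]]
    - [[0,0,0],[0,0,0]]
  grip: 0.95

```text
t: 3.25
tool_pos: [0.4578, 0.3712, 0.0787]
ee_rot: [-0.752, 3.049, 0.006]
force: [-3.7, 7.6, 2.8]
grip_width: 0.013
gripper_force: 61.1
```

Call:
send_rows:
  motion:
    - [[0,0,0],[0,0,0.04]]
    - [[0,0,0],[0,0,0.08]]
    - [[0,0,0],[0,0,0.12]]
    - [[0,0,0],[0,0,0.16]]
    - [[0,0,0],[0,0,0.2]]
    - [[0,0,0],[0,0,0.24]]
    - [[0,0,0],[0,0,0.28]]
    - [[0,0,0],[0,0,0.292]]
    - [[0,0,0],[0,0,0.292]]
    - [[0,0,0],[0,0,0.292]]
    - [[0,0,0],[0,0,0.292]]

```text
t: 4.62
tool_pos: [0.4576, 0.372, 0.0787]
ee_rot: [-0.675, -3.068, -0.008]
force: [-2.6, 9.9, 1.0]
grip_width: 0.0129
gripper_force: 60.8
```

Call:
send_rows:
  motion:
    - [[0,0,0],[0,0,0]]
    - [[0,0,0],[0,0,0]]
    - [[0,0,0],[0,0,0]]
    - [[0,0,0],[0,0,0]]
  grip: 0.45

```text
t: 5.12
tool_pos: [0.4587, 0.3682, 0.0775]
ee_rot: [0.679, 3.067, -0.0]
force: [-0.2, -0.1, -0.8]
grip_width: 0.0472
gripper_force: 0.0
```

Call:
send_rows:
  motion:
    - [[0,0,-0.1],[0,0,0]]
    - [[0,0,-0.25],[0,0,0]]
    - [[0,0,-0.4],[0,0,0]]
    - [[0,0,-0.5],[0,0,0]]
    - [[0,0,-0.5],[0,0,0]]
    - [[0,0,-0.5],[0,0,0]]

```text
t: 5.88
tool_pos: [0.4582, 0.3681, 0.2016]
ee_rot: [-0.679, -3.067, 0.002]
force: [0.1, -1.1, 0.2]
grip_width: 0.0469
gripper_force: 0.0
```

```bash
python3 - <<'E'
from h import *
s=ctrl.read_state()
w=ctrl.get_image("wrist");cv2.imwrite("pics/w2.png",w["image"][:,:,::-1])
M=np.array(w["mount"]);R=Ro.from_rotvec(s["ee_rot"]).as_matrix();p=np.array(s["tool_pos"])
Rc=R@M[:3,:3];tc=R@M[:3,3]+p;c=dict(w,R=Rc.T,t=-Rc.T@tc)
h=cv2.cvtColor(w["image"],cv2.COLOR_RGB2HSV);red=cv2.inRange(h,(0,110,80),(8,255,255))|cv2.inRange(h,(172,110,80),(180,255,255))
n,l,st,ce=cv2.connectedComponentsWithStats(red)
for i in range(1,n):
  if 250<ce[i][0]<400 and st[i][4]>10:
    X=ray(c,*ce[i],.062);d=X-[.457,.3705,.062];print(st[i],ce[i],X,np.linalg.norm(d),np.degrees(np.arctan2(d[1],d[0])))
E
```

```text
[322 167   6  25 106] [324.76415094 177.73584906] [0.4291164 0.3846395 0.062    ] 0.03126372914086573 153.11088822408254
[324 206   5  26 130] [326.  218.5] [0.45845666 0.3721855  0.062     ] 0.002227727000488967 49.1653479511716
```

View pics/w2.png

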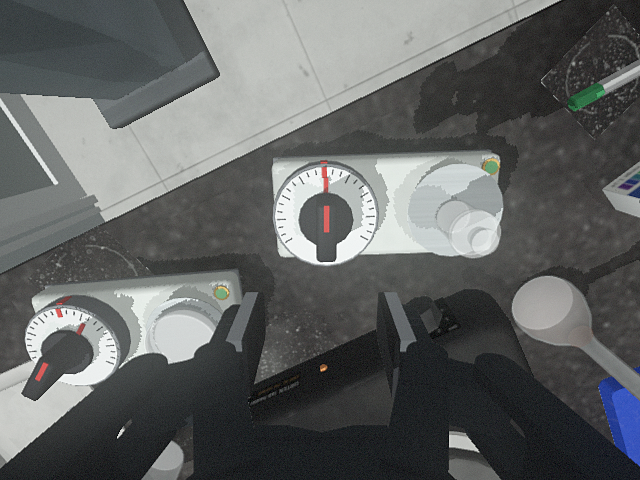

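The red pointer at (325,185) now lines up with the red zero mark at (324,165). The bottle is upright on its pan, and the gripper is clear of the balance.

```bash
python3 -c "
from station import ctrl
print(ctrl.hand_in())"
```

```text
the job is handed in; nothing more can be done
None
```

I turned the weighing-bottle balance's knob until its pointer lined up with the red zero mark in the last wrist picture, let go and handed the job in; the bottle was still upright on its pan, the other balance's knob was never touched, and no verdict was shown.

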